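Third hand: press the amplifier board against the sprung stop

TASK

Be the third hand for a colleague who is about to screw the green amplifier board down: pick it up from the desk by its black heat sink, set it on the bed of the aluminium jig between the two blue side guides, white connector towards the orange stop but still clear of it. Then slide the board forward against the sprung stop until the black pointer stands in the green zone of the scale, never driving the stop to the end of its travel, hold it there steadily for a couple of seconds and finish while still holding it pressed like that, flat on the bed. Leave the mug, the yellow bin and the screwdriver where they are.

Things in the scene. Friction and masses are not known exactly. Their poses are not given: they have to be found in the camera images.
- heatsink (a point): Centre, half-way up, of the black finned heat sink in the middle of the loose green board; axes as the board's: x to the white connector, y across, z up. Heat sink 44 (x) x 40 (y) x 50 mm high; grip it across y. This point is 38 mm above the undersides of the board's feet and 25 mm above the board's upper face. Parts on the board beside the heat sink's y faces are at most 3 mm high.
- connector (a point): Centre of the front face of the white connector block (80 wide, 18 mm high) on the board's +x edge, the face that must meet the stop: 55 mm in +x from the heat sink's centre, 16 mm lower.
- jig: Aluminium jig fixed to the desk. Origin on the desk; x along the bed to the orange stop, z up. Bed top 15 mm above the origin, from x = -90 mm to past the stop, 160 mm wide. Two blue guides, 12 mm above the bed, 108 mm apart inside (y = -54 to 54), x = -90 to 60 mm. Face of the unpressed stop (100 wide, 17 to 47 mm above desk) at x = 60 mm. Grey housing behind it (x = 115 to 165, 45 mm high) carries the scale.
- stop (a joint): How far (m) the orange sprung stop is pushed back along the jig's +x: 0 unpressed, 0.026 end of travel. The black pointer over the scale moves with it: white 0 to 0.009, green 0.009 to 0.017, red above. Spring: about 2 N at first and 0.5 N more per mm, so mid-green (0.013) is about 8.5 N; sliding the board on the bed takes a few newtons more.
- board: The loose green amplifier board: origin under its middle at the undersides of its four brass feet (10 mm high), x to the white connector, z up. 110 mm long (x, connector included), 100 mm wide (y), 3 mm thick, about 0.45 kg (varies). It starts on the desk, feet down.
- mug_mid (a point): Middle of the blue mug (80 mm across, 90 mm high), a bystander.
- screwbin_mid (a point): Middle of the yellow open bin (90 x 70 x 40 mm), a bystander.
- driver_grip (a point): Handle of the red-handled screwdriver (190 mm long) lying on the desk, a bystander.
Things that resemble listed ones, but are neither listed nor needed, are in the scene too. What is meant by the board is not red, and is the smaller of those in its own colour.

How it is judged:
By the outcome, as a careful person would: the job done as asked, in the order asked, and still so for the second after the job is handed in, while the arm keeps its last pose, push and grip.
It also fails if it takes over 48 s, if anything falls off the work surface, if the arm or the gripper's body presses on something with over 40 N, if the wrist force passes 120 N, or if a joint passes its speed limit or range.

ROBOT

A 6-joint arm with a two-finger parallel gripper is mounted at the origin on the work surface. World frame = base frame: x ahead of the robot, y to its left, z up, the work surface at z = 0. Lengths are in m, angles in rad, forces in N, time in s.
With the tool pointing down it reaches from about 0.325 to 0.85 m from the base axis. Payload 4.4 kg.
Tool frame: the origin (TCP) lies at the very end of the fingers, on their centre line; the grasp point (between the pads) lies 19 mm behind it (hold_point_z is the distance from the TCP to the grasp point, in m); z points along the fingers, y is the line along which they close (so a half turn about z gives the same grasp; the last joint's range is limited). The gripper opens to 94 mm and grips with 3 to 60 N. Pads are 16 mm wide; open, the fingers measure 119 mm over their backs; the gripper's body (75 mm by 177 mm) begins 78 mm behind the grasp point.
Start: joints at [-1.417, 0.207, 1.542, -0, 1.393, -0.15], TCP at [0.172, -0.549, 0.176] pointing down, gripper open.
Joint ranges: [-2.73, 2.73], [-0.86, 2.22], [0.23, 2.46], [-1.11, 4.25], [0.08, 2.63], [-2.82, 2.82]. Speed limits (rad/s): [2.79, 2.79, 3.14, 3.14, 3.14, 3.14].

INTERFACE

Orientations are given as a unit quaternion [x, y, z, w].
In Python, from station import observe, capture, camera_params, finish_job, masks_of, hold_point_z gives the robot as it stands.
- The arm moves only by the tool arm_command, never from a script. Its argument "targets" is a list of rows, each an object with "claw": the closure, from -1 (fully open) to 1 (shut); "translation": the shift along the world's x, y, z in units of 60 mm (1.0 is 60 mm), a list of three; "rotation": the turn, a rotation vector about the world's x, y, z in rad, a list of three. A call has 1 to 12 rows; each row shifts and turns the commanded pose from where the row before left it; what a row does not reach is not made up. A row lasts 1/8 s, in which the tool goes at most 62.5 mm and 10.7 degrees, less where a joint would pass 70% of its speed; a pose out of reach is approached as far as the arm can. A call is refused whole if a number of a shift passes 1 or a number of a turn 0.188, either way. A call with a gripper value outside its range is refused whole. The fingers move at their own pace and stop on an object; the grip force is fixed at half the most. Time passes only in rows, so rows that do not move let the fingers close. It gives the time, the measured TCP pose, the force, the opening and the grip force at its end, in the units of the state.
- observe(): the state, without advancing time (a new reading comes with each control period).
- capture(name): name is "side" or "top" or "wrist"; returns the picture (384x512x3 uint8, red, green, blue); there is no depth.
- camera_params(name): a dict with "K" (3x3 intrinsics, pixels), "rvec" (rotation vector, rad) and "tvec" (3), from world to camera coordinates, as OpenCV has them. Camera axes: x right, y down, z forward; pixel columns grow to the right and rows downward; lengths in m; the calibration is good to about 2 mm. A picture is of the moment at which its call begins: read the wrist's pose just before it. camera_params takes no time and is no camera call; for the wrist camera it gives the pose at the moment of the call.
- finish_job(): hands the job in; it is judged then, once.
Trained networks look in the newest picture that a camera, given by its name, has taken for a name from the list of things; names that differ only in an ending like _2 or _b are one class to them, and where a whole thing is asked for, a point or a joint stands for the part that bears it (a point fixed in the world has none). Each returns a list of dicts, best first, with "score" (0 to 1); they miss things now and then, are a little off and sometimes report something else, mostly with a low value. They report only what shows in the picture. A call takes as long as a camera call. They do not tell look-alikes from the thing itself.
- masks_of(camera, query): "region" (384x512 bool, what is visible of it) and "xy" ([column, row] in pixels, amid what is visible of it).
The state is a dict: "time": time; "joints": joint angles; "qd": joint speeds; "tau": joint torques, N m; "tcp_pos": TCP position; "eef_rot": TCP orientation; "force": force on the tool from outside, world axes, zero at the start; "torque": the same for the moment, N m; "finger_gap": opening from 0.0 (shut) to 1.0 (fully open); "gripper_force": force on a finger pad.
Only numpy, scipy, OpenCV 4.12 (cv2) and the standard library are available. Lean on these libraries where they do the work, as an engineer would, in place of code of your own. Each camera call takes 0.05 s, during which the arm holds its last target. There are 200 camera calls.

## Working session

There is one attempt and no reset: what is moved stays moved. The work goes in short steps, Python scripts to look and compute and a tool call to move; the robot and the scene stay as the last step left them, time stands still between calls to the robot, and variables do not carry over. Pictures are saved under pics/ and viewed, at most 10 in all, crops included, and the job is handed in when it is done.

Besides the shell and the picture viewer there is one more tool, called after "Emit:" as name(argument=value, ...), one argument or row to a line, values as JSON. arm_command: Moves the arm, as the interface text tells. Its arguments: {"type":"object","properties":{"targets":{"type":"array","items":{"type":"object","properties":{"claw":{"type":"number"},"translation":{"type":"array","items":{"type":"number"}},"rotation":{"type":"array","items":{"type":"number"}}}}}},"required":["targets"]}

```bash
mkdir -p pics
cat > h.py <<'E'
import numpy as np, cv2
from station import *
def save(n,img): cv2.imwrite(f'pics/{n}.png',cv2.cvtColor(img,cv2.COLOR_RGB2BGR))
def P(cam): 
    p=camera_params(cam); return np.array(p['K'],float),np.array(p['rvec'],float).reshape(3,1),np.array(p['tvec'],float).reshape(3)
def ray(p,uv,z):
    K,r,t=p; R=cv2.Rodrigues(r)[0]; d=R.T@np.linalg.inv(K)@np.array([uv[0],uv[1],1.]); c=-R.T@t
    return c+d*(z-c[2])/d[2]
def proj(p,X): return cv2.projectPoints(np.array(X,float).reshape(-1,1,3),p[1],p[2],p[0],None)[0].reshape(-1,2)
E
python3 - <<'E'
from h import *
a=capture('top');b=capture('side');save('top',a);save('side',b)
p=P('top')
for q,z in [('heatsink',.038),('connector',.02),('board',.0115),('jig',.015),('stop',.047)]:
    for m in masks_of('top',q): print(q,round(m['score'],2),np.round(m['xy']),m['region'].sum(),ray(p,m['xy'],z).round(3))
cv2.imwrite('pics/both.png',cv2.resize(cv2.cvtColor(a,cv2.COLOR_RGB2BGR),(800,600)))
print(observe()['time'], hold_point_z)
E
```

```text
heatsink 0.92 [323. 166.] 1716 [ 0.682 -0.231  0.038]
heatsink 0.6 [290. 271.] 954 [ 0.319 -0.118  0.038]
connector 0.94 [299. 272.] 944 [ 0.314 -0.148  0.02 ]
connector 0.88 [321. 165.] 1755 [ 0.69  -0.229  0.02 ]
connector 0.65 [303. 220.] 909 [ 0.495 -0.165  0.02 ]
board 0.98 [294. 269.] 901 [ 0.324 -0.134  0.012]
board 0.94 [304. 218.] 884 [ 0.499 -0.168  0.012]
board 0.6 [322. 166.] 1740 [ 0.686 -0.232  0.012]
jig 0.95 [190. 202.] 3402 [0.55  0.235 0.015]
stop 0.61 [186. 193.] 269 [0.579 0.243 0.047]
0.35 0.0188
```

View pics/both.png

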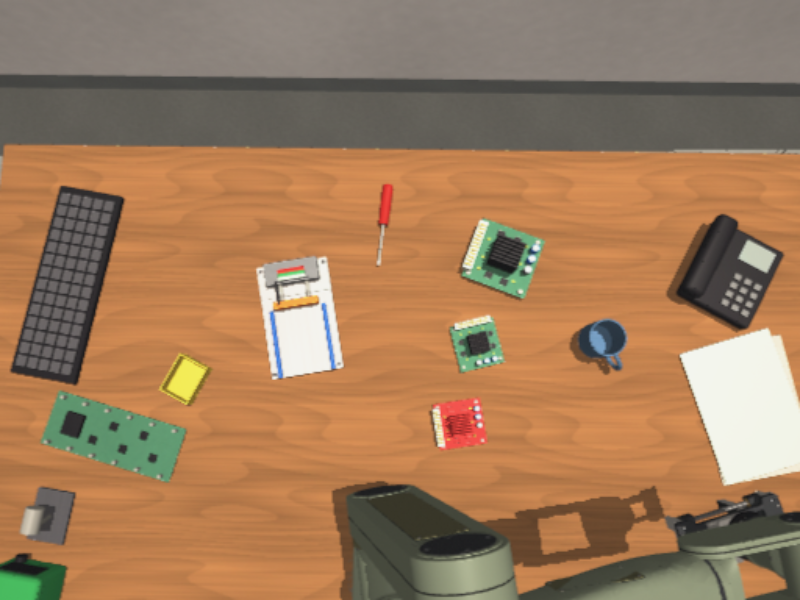

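View pics/side.png

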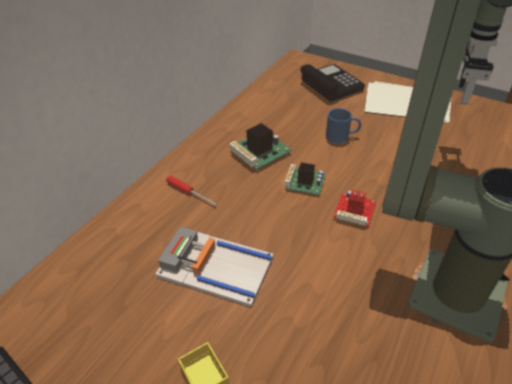

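The view shows three heat-sink boards in the top picture (512x384 px): the small green one at (304,219), the larger green one at (323,166) and the red one at (294,270). The one at (304,219) fits, being green and the smaller of the two. I'll confirm it in a crop and measure its pose and the jig's.

Run:
```python
from h import *
a=cv2.imread('pics/top.png');p=P('top')
hsv=cv2.cvtColor(a,cv2.COLOR_BGR2HSV)
def show(n,x0,y0,x1,y1): return cv2.resize(a[y0:y1,x0:x1],(400,400),interpolation=cv2.INTER_CUBIC)
cv2.imwrite('pics/crop.png',np.hstack([show('b',275,190,335,250),show('j',150,155,230,250)]))
# board rectangle on z=.0115 plane: non-wood pixels
sub=np.zeros(a.shape[:2],np.uint8); m=(hsv[...,0]>35)&(hsv[...,0]<95)&(hsv[...,1]>60); sub[195:245,280:330]=m[195:245,280:330]
ys,xs=np.nonzero(sub); W=np.array([ray(p,(x,y),.0115)[:2] for x,y in zip(xs,ys)],np.float32)
print('green rect',cv2.minAreaRect(W*1000))
# blue guides
m=(hsv[...,0]>95)&(hsv[...,0]<125)&(hsv[...,1]>120); s=np.zeros_like(sub); s[190:245,165:225]=m[190:245,165:225]
n,l,st,c=cv2.connectedComponentsWithStats(s)
for i in range(1,n):
    if st[i,4]>15:
        ys,xs=np.nonzero(l==i); W=np.array([ray(p,(x,y),.027)[:2] for x,y in zip(xs,ys)]); v=np.linalg.svd(W-W.mean(0))[2][0]; t=(W-W.mean(0))@v
        print('guide',st[i,4],W.mean(0).round(4),np.degrees(np.arctan2(*(v*np.sign(v[0]))[::-1])).round(2),np.ptp(t).round(3))
m=(hsv[...,0]>8)&(hsv[...,0]<22)&(hsv[...,1]>180)&(hsv[...,2]>190); s=np.zeros_like(sub); s[182:202,168:210]=m[182:202,168:210]
ys,xs=np.nonzero(s); print('stop',len(xs),ray(p,(xs.mean(),ys.mean()),.047))
C=-cv2.Rodrigues(p[1])[0].T@p[2]; print('cam',C.round(3),p[0][0,0])
```

```text
green rect ((492.5476989746094, -170.68710327148438), (102.9217758178711, 100.27761840820312), 14.361454010009766)
guide 85 [0.5073 0.1615] 10.58 0.145
guide 88 [0.4841 0.2764] 10.58 0.145
stop 7 [0.57123579 0.24142218 0.047     ]
cam [0.388 0.007 1.424] 403.2060292160758
```

View pics/crop.png

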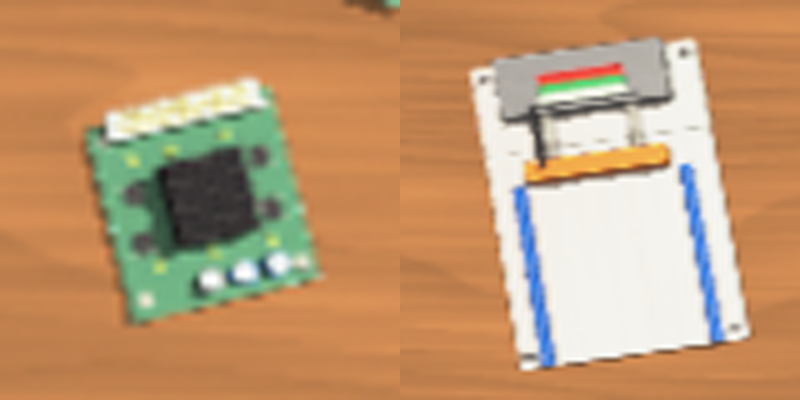

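Crop confirms it: the small green board, white connector up and slightly left (yaw about +14°), and the jig with its stop at the top (yaw about 10.6°). Now I need the tool yaw to plan the approach.

Run:
```python
from h import *
from scipy.spatial.transform import Rotation as R
o=observe();print(R.from_quat(o['eef_rot']).as_matrix().round(3),o['tcp_pos'])
p=P('wrist');Rm=cv2.Rodrigues(p[1])[0];print(Rm.round(3),(-Rm.T@p[2]).round(3),p[0].round(1))
```

```text
[[ 0.954  0.299 -0.   ]
 [ 0.299 -0.954  0.001]
 [ 0.    -0.001 -1.   ]] [ 0.17194808 -0.54846527  0.17597191]
[[ 0.299 -0.954 -0.001]
 [-0.927 -0.29   0.24 ]
 [-0.229 -0.07  -0.971]] [ 0.239 -0.53   0.385] [[305.7   0.  254.2]
 [  0.  305.7 194.4]
 [  0.    0.    1. ]]
```

Emit:
arm_command(
  targets=[
    {"claw":-1,"translation":[0.5,0.62,0.05],"rotation":[0,0,-0.005]},
    {"claw":-1,"translation":[0.5,0.62,0.05],"rotation":[0,0,-0.005]},
    {"claw":-1,"translation":[0.5,0.62,0.05],"rotation":[0,0,-0.005]},
    {"claw":-1,"translation":[0.5,0.62,0.05],"rotation":[0,0,-0.005]},
    {"claw":-1,"translation":[0.5,0.62,0.05],"rotation":[0,0,-0.005]},
    {"claw":-1,"translation":[0.5,0.62,0.05],"rotation":[0,0,-0.005]},
    {"claw":-1,"translation":[0.5,0.62,0.05],"rotation":[0,0,-0.005]},
    {"claw":-1,"translation":[0.5,0.62,0.05],"rotation":[0,0,-0.005]},
    {"claw":-1,"translation":[0.5,0.62,0.05],"rotation":[0,0,-0.005]},
    {"claw":-1,"translation":[0.5,0.62,0.05],"rotation":[0,0,-0.005]},
    {"claw":-1,"translation":[0,0,0],"rotation":[0,0,0]},
    {"claw":-1,"translation":[0,0,0],"rotation":[0,0,0]},
  ],
)

```text
time: 1.85
tcp_pos: [0.4716, -0.1769, 0.2061]
eef_rot: [0.992, 0.127, -0.0, 0.0]
force: [0.2, 0.3, 0.2]
finger_gap: 0.997
gripper_force: 0.0
```

Run:
```python
from h import *
from scipy.spatial.transform import Rotation as R
o=observe();print(o['tcp_pos'],R.from_quat(o['eef_rot']).as_matrix()[:,0],o['time'],o['force'])
p=P('wrist');a=capture('wrist');save('w1',a)
np.savez('w1.npz',K=p[0],r=p[1],t=p[2])
for q,z in [('heatsink',.038),('connector',.022),('board',.0115)]:
    for m in masks_of('wrist',q):
        ys,xs=np.nonzero(m['region']);W=np.array([ray(p,(x,y),z)[:2]*1000 for x,y in zip(xs,ys)],np.float32)
        print(q,round(m['score'],2),np.round(m['xy']),len(xs),ray(p,m['xy'],z).round(4),np.round(cv2.minAreaRect(W)[0],1),np.round(cv2.minAreaRect(W)[1:][0],1),cv2.minAreaRect(W)[2])
```

```text
[ 0.47160826 -0.17694751  0.20611207] [ 9.67841365e-01  2.51560182e-01 -7.52835611e-04] 1.85 [0.17523498 0.30905688 0.15867149]
heatsink 0.95 [343.  29.] 9307 [ 0.6582 -0.2328  0.038 ] [ 638.  -236.5] [ 99.3 185.2] 14.526260375976562
heatsink 0.89 [254. 151.] 6291 [ 0.5019 -0.1697  0.038 ] [ 497.8 -170.8] [100.5  94.6] 14.532414436340332
heatsink 0.74 [204. 262.] 3273 [ 0.3407 -0.1427  0.038 ] [ 339.9 -132.6] [ 79.3 102.5] 9.844128608703613
connector 0.89 [204. 263.] 3338 [ 0.3314 -0.1423  0.022 ] [ 330.9 -131.4] [ 84.2 106.9] 9.910478591918945
connector 0.88 [253. 153.] 6170 [ 0.4971 -0.1707  0.022 ] [ 496.2 -171.7] [104.8  97.6] 14.537619590759277
connector 0.66 [345.  29.] 9281 [ 0.6644 -0.2374  0.022 ] [ 642.2 -239.8] [103.5 190.9] 14.526256561279297
board 0.75 [256. 155.] 6336 [ 0.4945 -0.1755  0.0115] [ 494.9 -172.3] [110.2 102.2] 15.313138008117676
board 0.69 [345.  30.] 9352 [ 0.6667 -0.2406  0.0115] [ 644.4 -242. ] [107.5 198.2] 14.526261329650879
board 0.64 [204. 264.] 3263 [ 0.3251 -0.1412  0.0115] [ 326.7 -129.2] [ 81.2 114. ] 14.540390014648438
```

View pics/w1.png

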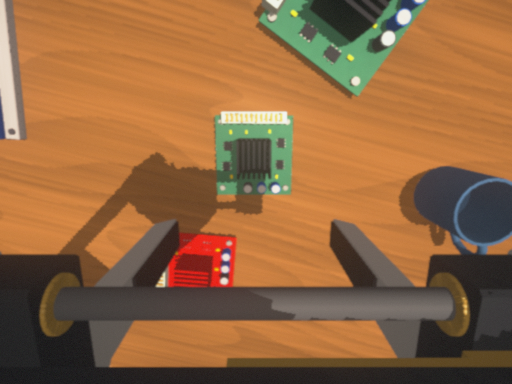

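The wrist view shows the small green board whole at (254,153), connector up; the larger green and the red board are outside the approach. Centre is about (0.495,-0.172), yaw 14.6°, and the tool yaw already matches. Descend and grip.

Emit:
arm_command(
  targets=[
    {"claw":-1,"translation":[0.19,0.04,-0.5],"rotation":[0,0,0]},
    {"claw":-1,"translation":[0.2,0.04,-0.5],"rotation":[0,0,0]},
    {"claw":-1,"translation":[0,0,-0.5],"rotation":[0,0,0]},
    {"claw":-1,"translation":[0,0,-0.5],"rotation":[0,0,0]},
    {"claw":-1,"translation":[0,0,-0.5],"rotation":[0,0,0]},
    {"claw":-1,"translation":[0,0,-0.37],"rotation":[0,0,0]},
    {"claw":-1,"translation":[0,0,-0.2],"rotation":[0,0,0]},
    {"claw":-1,"translation":[0,0,0],"rotation":[0,0,0]},
    {"claw":1,"translation":[0,0,0],"rotation":[0,0,0]},
    {"claw":1,"translation":[0,0,0],"rotation":[0,0,0]},
    {"claw":1,"translation":[0,0,0],"rotation":[0,0,0]},
    {"claw":1,"translation":[0,0,0],"rotation":[0,0,0]},
  ],
)

```text
time: 3.55
tcp_pos: [0.4956, -0.1719, 0.0224]
eef_rot: [0.992, 0.127, 0.0, 0.0]
force: [0.5, 0.4, 0.3]
finger_gap: 0.613
gripper_force: 0.0
```

Emit:
arm_command(
  targets=[
    {"claw":1,"translation":[0,0,0],"rotation":[0,0,0]},
    {"claw":1,"translation":[0,0,0],"rotation":[0,0,0]},
    {"claw":1,"translation":[0,0,0],"rotation":[0,0,0]},
    {"claw":1,"translation":[0,0,0],"rotation":[0,0,0]},
    {"claw":1,"translation":[0,0,0],"rotation":[0,0,0]},
    {"claw":1,"translation":[0,0,0],"rotation":[0,0,0]},
  ],
)

```text
time: 4.3
tcp_pos: [0.4951, -0.171, 0.022]
eef_rot: [0.992, 0.126, -0.0, -0.001]
force: [-1.6, 4.6, 3.8]
finger_gap: 0.421
gripper_force: 30.0
```

Emit:
arm_command(
  targets=[
    {"claw":1,"translation":[0,0,0.3],"rotation":[0,0,0]},
    {"claw":1,"translation":[0,0,0.6],"rotation":[0,0,0]},
    {"claw":1,"translation":[0,0.2,0.6],"rotation":[0,0,0]},
    {"claw":1,"translation":[-0.04,0.5,0.6],"rotation":[0,0,0]},
    {"claw":1,"translation":[-0.05,0.8,0.2],"rotation":[0,0,-0.01]},
    {"claw":1,"translation":[-0.06,0.9,0],"rotation":[0,0,-0.01]},
    {"claw":1,"translation":[-0.06,0.9,0],"rotation":[0,0,-0.01]},
    {"claw":1,"translation":[-0.06,0.9,0],"rotation":[0,0,-0.01]},
    {"claw":1,"translation":[-0.06,0.9,0],"rotation":[0,0,-0.01]},
    {"claw":1,"translation":[-0.07,0.8,0],"rotation":[0,0,-0.01]},
    {"claw":1,"translation":[0,0.45,0],"rotation":[0,0,-0.01]},
    {"claw":1,"translation":[0,0,0],"rotation":[0,0,0]},
  ],
)

```text
time: 5.8
tcp_pos: [0.4714, 0.2101, 0.1601]
eef_rot: [0.996, 0.093, 0.0, 0.001]
force: [0.0, -0.9, -5.6]
finger_gap: 0.427
gripper_force: 30.0
```

Emit:
arm_command(
  targets=[
    {"claw":1,"translation":[0,0,0],"rotation":[0,0,0]},
    {"claw":1,"translation":[0,0,0],"rotation":[0,0,0]},
  ],
)

```text
time: 6.05
tcp_pos: [0.4716, 0.2078, 0.16]
eef_rot: [0.996, 0.091, 0.0, 0.0]
force: [0.3, -0.3, -3.6]
finger_gap: 0.421
gripper_force: 30.0
```

Run:
```python
from h import *
from scipy.spatial.transform import Rotation as R
o=observe();x=R.from_quat(o['eef_rot']).as_matrix();print(o['tcp_pos'],np.degrees(np.arctan2(x[1,0],x[0,0])),x[:,2],o['time'],o['force'])
p=P('wrist');a=capture('wrist');save('w2',a)
np.savez('w2.npz',K=p[0],r=p[1],t=p[2])
hsv=cv2.cvtColor(a,cv2.COLOR_RGB2HSV)
m=((hsv[...,0]>100)&(hsv[...,0]<125)&(hsv[...,1]>120)&(hsv[...,2]>80)).astype(np.uint8)
n,l,st,c=cv2.connectedComponentsWithStats(m)
for i in range(1,n):
    if st[i,4]>150:
        ys,xs=np.nonzero(l==i); W=np.array([ray(p,(u,v),.027)[:2] for u,v in zip(xs,ys)]); v=np.linalg.svd(W-W.mean(0))[2][0]; v*=np.sign(v[0]);t=(W-W.mean(0))@v
        print('blue',st[i],W.mean(0).round(4),np.degrees(np.arctan2(v[1],v[0])).round(2),'ends',(W.mean(0)+t.min()*v).round(4),(W.mean(0)+t.max()*v).round(4))
```

```text
[0.47162558 0.20784507 0.16000033] 10.442573832858612 [ 9.54963596e-05 -7.38189334e-04 -9.99999723e-01] 6.05 [ 0.34706317 -0.25662178 -3.61996007]
blue [189  89  10  54 392] [0.5321 0.2839] 10.32 ends [0.504  0.2788] [0.5586 0.2887]
blue [298  89   9  52 365] [0.5539 0.1691] 10.37 ends [0.5272 0.1642] [0.5797 0.1739]
```

View pics/w2.png

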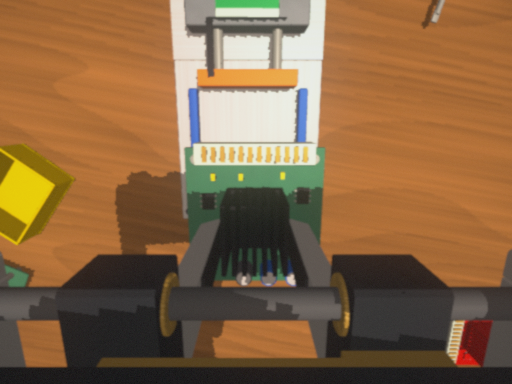

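The wrist view shows the board in the fingers, connector edge at row 145, columns 193–317. The guides end at (194,89) and (303,89), with the orange stop at row 77. I'll check the in-hand offset against the jig.

Run:
```python
from h import *
d=np.load('w2.npz');p=(d['K'],d['r'],d['t'])
a=cv2.imread('pics/w2.png');h=cv2.cvtColor(a,cv2.COLOR_BGR2HSV)
s=np.zeros(a.shape[:2],np.uint8);m=(h[...,0]>35)&(h[...,0]<85)&(h[...,1]>80);s[164:182,150:360]=m[164:182,150:360]
# board left/right edges per row at board upper face z=.16-.022+.013
E=[]
for r in range(166,182):
    c=np.nonzero(s[r])[0]; L,Rr=ray(p,(c.min()-.5,r),.151)[:2],ray(p,(c.max()+.5,r),.151)[:2];E.append([*L,*Rr])
E=np.array(E);th=np.radians(10.4);ex=np.array([np.cos(th),np.sin(th)]);ey=np.array([-ex[1],ex[0]]);o=np.array([.5103,.2209])
f=lambda W:np.c_[(W-o)@ex,(W-o)@ey]
L,Rr=f(E[:,:2]),f(E[:,2:]);print('L',L[[0,-1]].round(4),'R',Rr[[0,-1]].round(4),'mid y',((L+Rr)/2)[:,1].mean())
print('tcp',f(np.array([[.4716,.2078]])))
for uv in [(193,145),(317,144)]: print('conn top front',f(ray(p,uv,.169)[None,:2]))
for uv in [(198,86),(298,86)]: print('stop top front',f(ray(p,uv,.017)[None,:2]),f(ray(p,uv,.047)[None,:2]))
```

```text
L [[-0.0038  0.0411]
 [-0.0147  0.0417]] R [[-0.0037 -0.0563]
 [-0.0147 -0.0562]] mid y -0.0074484229941383625
tcp [[-0.04042902 -0.0058987 ]]
conn top front [[0.01263747 0.03219585]]
conn top front [[ 0.01328465 -0.04796336]]
stop top front [[0.06379299 0.0538018 ]] [[0.06082875 0.04858574]]
stop top front [[ 0.06380667 -0.05512368]] [[ 0.06084126 -0.0510455 ]]
```

Emit:
arm_command(
  targets=[
    {"claw":1,"translation":[0.2,0.09,0],"rotation":[0,0,0]},
    {"claw":1,"translation":[0.2,0.1,-0.2],"rotation":[0,0,0]},
    {"claw":1,"translation":[0,0,-0.4],"rotation":[0,0,0]},
    {"claw":1,"translation":[0,0,-0.4],"rotation":[0,0,0]},
    {"claw":1,"translation":[0,0,-0.4],"rotation":[0,0,0]},
    {"claw":1,"translation":[0,0,-0.3],"rotation":[0,0,0]},
    {"claw":1,"translation":[0,0,0],"rotation":[0,0,0]},
    {"claw":1,"translation":[0,0,0],"rotation":[0,0,0]},
  ],
)

```text
time: 7.1
tcp_pos: [0.4966, 0.2208, 0.0589]
eef_rot: [0.996, 0.092, 0.001, -0.0]
force: [0.8, -0.3, -4.3]
finger_gap: 0.419
gripper_force: 30.0
```

Run:
```python
from h import *
o=observe();print(o['tcp_pos'],o['force'],o['time'])
a=capture('side');b=capture('wrist')
s=cv2.resize(a[215:315,140:290],(600,400),interpolation=cv2.INTER_CUBIC)
save('s3',s)
```

```text
[0.49657949 0.22077158 0.05892112] [ 0.80520783 -0.30417762 -4.2924217 ] 7.1
```

View pics/s3.png

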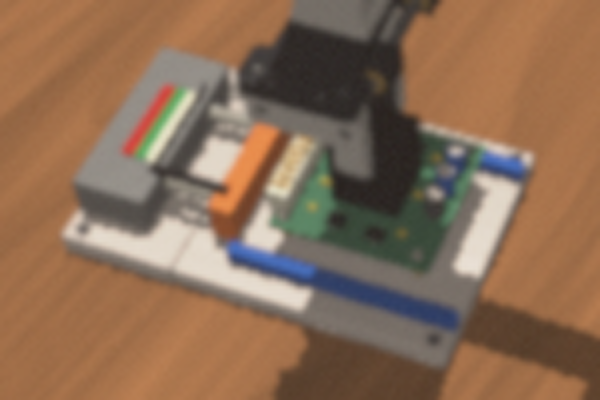

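The side crop shows the board between the guides just above the bed, connector clear of the orange stop and pointer at zero. Lower it gently.

Emit:
arm_command(
  targets=[
    {"claw":1,"translation":[0,-0.02,-0.1],"rotation":[0,0,0]},
    {"claw":1,"translation":[0,0,-0.1],"rotation":[0,0,0]},
    {"claw":1,"translation":[0,0,-0.1],"rotation":[0,0,0]},
    {"claw":1,"translation":[0,0,-0.04],"rotation":[0,0,0]},
    {"claw":1,"translation":[0,0,0],"rotation":[0,0,0]},
    {"claw":1,"translation":[0,0,0],"rotation":[0,0,0]},
    {"claw":1,"translation":[0,0,0],"rotation":[0,0,0]},
  ],
)

```text
time: 8.07
tcp_pos: [0.4955, 0.2194, 0.0377]
eef_rot: [0.996, 0.092, 0.0, -0.0]
force: [-0.7, -0.6, -5.2]
finger_gap: 0.427
gripper_force: 30.0
```

Emit:
arm_command(
  targets=[
    {"claw":1,"translation":[0,0,-0.02],"rotation":[0,0,0]},
    {"claw":1,"translation":[0,0,0],"rotation":[0,0,0]},
    {"claw":1,"translation":[0,0,0],"rotation":[0,0,0]},
  ],
)

```text
time: 8.45
tcp_pos: [0.4957, 0.2194, 0.0371]
eef_rot: [0.996, 0.092, 0.0, -0.0]
force: [-1.4, -1.4, 2.0]
finger_gap: 0.424
gripper_force: 30.0
```

Emit:
arm_command(
  targets=[
    {"claw":1,"translation":[0,0,0],"rotation":[0,0,0]},
    {"claw":1,"translation":[0,0,0],"rotation":[0,0,0]},
    {"claw":1,"translation":[0.05,0.009,0],"rotation":[0,0,0]},
    {"claw":1,"translation":[0.05,0.009,0],"rotation":[0,0,0]},
    {"claw":1,"translation":[0.05,0.009,0],"rotation":[0,0,0]},
    {"claw":1,"translation":[0.05,0.009,0],"rotation":[0,0,0]},
    {"claw":1,"translation":[0.05,0.009,0],"rotation":[0,0,0]},
    {"claw":1,"translation":[0.05,0.009,0],"rotation":[0,0,0]},
    {"claw":1,"translation":[0,0,0],"rotation":[0,0,0]},
    {"claw":1,"translation":[0,0,0],"rotation":[0,0,0]},
  ],
)

```text
time: 9.7
tcp_pos: [0.5117, 0.2228, 0.037]
eef_rot: [0.996, 0.092, -0.002, -0.0]
force: [-8.4, -0.6, 8.8]
finger_gap: 0.424
gripper_force: 30.0
```

Emit:
arm_command(
  targets=[
    {"claw":1,"translation":[0.04,0.007,0],"rotation":[0,0,0]},
    {"claw":1,"translation":[0.04,0.007,0],"rotation":[0,0,0]},
    {"claw":1,"translation":[0.04,0.007,0],"rotation":[0,0,0]},
    {"claw":1,"translation":[0,0,0],"rotation":[0,0,0]},
    {"claw":1,"translation":[0,0,0],"rotation":[0,0,0]},
  ],
)

```text
time: 10.32
tcp_pos: [0.5171, 0.2238, 0.037]
eef_rot: [0.996, 0.092, -0.004, 0.0]
force: [-11.2, -2.7, 12.3]
finger_gap: 0.423
gripper_force: 30.0
```

Run:
```python
from h import *
o=observe();print(o['tcp_pos'],o['force'],o['torque'],o['time'])
b=capture('wrist');a=capture('side')
s=cv2.resize(a[215:315,140:290],(600,400),interpolation=cv2.INTER_CUBIC)
w=cv2.resize(b[0:200,150:350],(400,400),interpolation=cv2.INTER_CUBIC)
save('s4',cv2.resize(np.hstack([s,w]),(800,320)))
```

```text
[0.51707503 0.22379383 0.0370379 ] [-11.18078653  -2.65411395  12.34177695] [-0.25234433  2.11336669 -0.00495299] 10.325
```

View pics/s4.png

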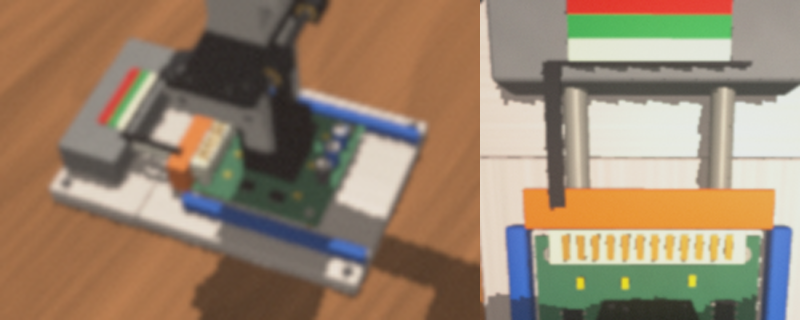

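The crops show the connector at the stop and the pointer on the lower edge of the white band (about 0), so contact is just starting. Press about 10 mm more and ease the down-force slightly.

Emit:
arm_command(
  targets=[
    {"claw":1,"translation":[0.03,0.005,0.006],"rotation":[0,0,0]},
    {"claw":1,"translation":[0.03,0.006,0],"rotation":[0,0,0]},
    {"claw":1,"translation":[0.03,0.005,0],"rotation":[0,0,0]},
    {"claw":1,"translation":[0.03,0.006,0],"rotation":[0,0,0]},
    {"claw":1,"translation":[0.03,0.005,0],"rotation":[0,0,0]},
    {"claw":1,"translation":[0.03,0.006,0],"rotation":[0,0,0]},
    {"claw":1,"translation":[0,0,0],"rotation":[0,0,0]},
    {"claw":1,"translation":[0,0,0],"rotation":[0,0,0]},
  ],
)

```text
time: 11.42
tcp_pos: [0.5239, 0.2252, 0.0374]
eef_rot: [0.996, 0.092, -0.008, 0.001]
force: [-19.0, -3.4, 20.3]
finger_gap: 0.422
gripper_force: 30.0
```

```bash
cat > look.py <<'E'
from h import *
import sys
o=observe();print(o['tcp_pos'],o['force'],o['torque'],o['time'])
b=capture('wrist');a=capture('side')
s=cv2.resize(a[215:315,140:290],(600,400),interpolation=cv2.INTER_CUBIC)
w=cv2.resize(b[0:150,175:325],(400,400),interpolation=cv2.INTER_CUBIC)
save(sys.argv[1],cv2.resize(np.hstack([s,w]),(800,320)))
for c in (230,255,280): print(c,[tuple(int(v) for v in b[r,c]) for r in range(0,50,2)])
E
python3 look.py s5
```

```text
[0.52386611 0.22517963 0.03744361] [-18.95185527  -3.39543931  20.31192161] [-0.56270092  3.83880944 -0.11231153] 11.425
230 [(157, 148, 143), (154, 145, 139), (178, 100, 93), (227, 61, 51), (227, 61, 51), (228, 62, 51), (228, 62, 52), (228, 64, 53), (228, 64, 53), (229, 64, 53), (227, 75, 58), (135, 173, 89), (81, 188, 96), (78, 186, 94), (80, 188, 95), (79, 188, 95), (81, 189, 96), (83, 189, 98), (146, 204, 142), (143, 145, 130), (80, 76, 69), (138, 131, 113), (192, 192, 169), (230, 233, 217), (230, 233, 218)]
255 [(155, 147, 140), (158, 149, 142), (197, 121, 112), (230, 67, 55), (231, 67, 56), (231, 68, 56), (231, 66, 54), (231, 68, 57), (231, 69, 57), (231, 71, 59), (230, 78, 60), (153, 161, 90), (87, 192, 100), (86, 193, 100), (87, 192, 101), (86, 193, 101), (87, 194, 100), (90, 195, 103), (131, 203, 134), (133, 142, 122), (93, 90, 82), (212, 215, 195), (226, 229, 215), (230, 234, 220), (230, 233, 220)]
280 [(157, 149, 142), (158, 152, 143), (188, 134, 127), (231, 71, 60), (230, 68, 57), (231, 72, 60), (231, 72, 61), (231, 72, 60), (231, 72, 60), (232, 75, 63), (230, 80, 64), (152, 163, 91), (90, 197, 103), (89, 196, 103), (92, 198, 106), (91, 198, 104), (90, 197, 104), (91, 199, 106), (135, 209, 138), (154, 163, 145), (93, 90, 84), (206, 210, 192), (230, 233, 223), (230, 233, 223), (230, 234, 223)]
```

View pics/s5.png

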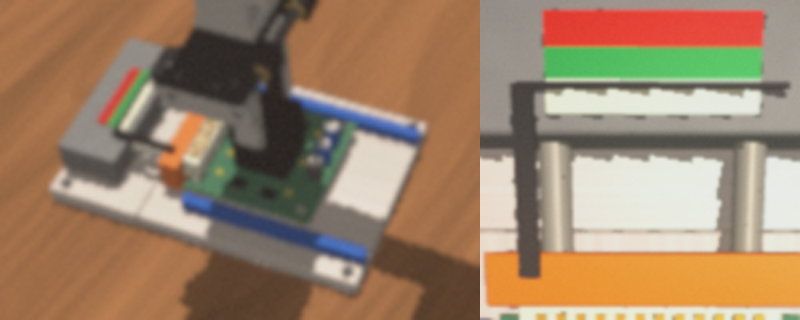

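The pointer stands at about 7 mm, just below the green zone. The tool has tilted under the push, so I'll work out by how much and correct it to keep the board flat.

Run:
```python
from h import *
from scipy.spatial.transform import Rotation as R
x=R.from_quat(observe()['eef_rot']).as_matrix();print(x.round(4))
th=np.radians(10.4);ex=np.array([np.cos(th),np.sin(th),0]);ey=np.array([-ex[1],ex[0],0])
z=x[:,2];print('pitch about +yj (tip lag)',-z@ex, 'roll',z@ey,'yaw',np.degrees(np.arctan2(x[1,0],x[0,0])))
```

```text
[[ 9.830e-01  1.830e-01 -1.570e-02]
 [ 1.829e-01 -9.831e-01 -2.500e-03]
 [-1.590e-02 -4.000e-04 -9.999e-01]]
pitch about +yj (tip lag) 0.015941556194933988 roll 0.0003828449964769247 yaw 10.542313583557258
```

Emit:
arm_command(
  targets=[
    {"claw":1,"translation":[0,0,0],"rotation":[0.001,-0.005,0]},
    {"claw":1,"translation":[0,0,0],"rotation":[0.001,-0.005,0]},
    {"claw":1,"translation":[0,0,0],"rotation":[0.001,-0.005,0]},
    {"claw":1,"translation":[0,0,0],"rotation":[0.001,-0.005,0]},
    {"claw":1,"translation":[0,0,0],"rotation":[0,0,0]},
    {"claw":1,"translation":[0,0,0],"rotation":[0,0,0]},
  ],
)

```text
time: 12.28
tcp_pos: [0.5238, 0.2252, 0.0369]
eef_rot: [0.996, 0.092, 0.002, -0.001]
force: [-18.6, -3.3, 20.1]
finger_gap: 0.42
gripper_force: 30.0
```

Emit:
arm_command(
  targets=[
    {"claw":1,"translation":[0,0,0.01],"rotation":[0,0,0]},
    {"claw":1,"translation":[0.02,0.004,0],"rotation":[0,0,0]},
    {"claw":1,"translation":[0.02,0.004,0],"rotation":[0,0,0]},
    {"claw":1,"translation":[0.02,0.003,0],"rotation":[0,0,0]},
    {"claw":1,"translation":[0.02,0.003,0],"rotation":[0,0,0]},
    {"claw":1,"translation":[0,0,0],"rotation":[0,0,0]},
    {"claw":1,"translation":[0,0,0],"rotation":[0,0,0]},
    {"claw":1,"translation":[0,0,0],"rotation":[0,0,0]},
  ],
)

```text
time: 13.28
tcp_pos: [0.5269, 0.2257, 0.037]
eef_rot: [0.996, 0.092, 0.0, -0.0]
force: [-20.9, -3.6, 18.7]
finger_gap: 0.42
gripper_force: 30.0
```

```bash
python3 look.py s6 | head -1
python3 - <<'E'
from h import *
from scipy.spatial.transform import Rotation as R
x=R.from_quat(observe()['eef_rot']).as_matrix()
th=np.radians(10.4);ex=np.array([np.cos(th),np.sin(th),0]);print('pitch',-x[:,2]@ex)
E
```

```text
[0.52690196 0.22573997 0.03696944] [-20.94594778  -3.5895336   18.73526262] [-0.56938921  4.14664071 -0.1450942 ] 13.275
pitch -0.0009445069848206614
```

View pics/s6.png

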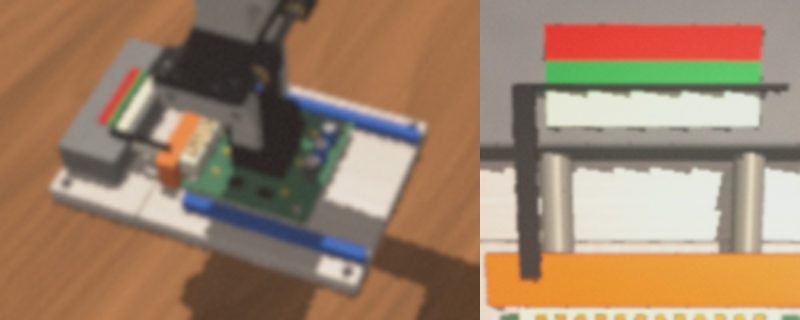

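The pointer now stands at about 10 mm, at the lower end of the green zone. About 2.5–3 mm more brings it to mid-green.

Emit:
arm_command(
  targets=[
    {"claw":1,"translation":[0.022,0.004,0.003],"rotation":[0,0,0]},
    {"claw":1,"translation":[0.022,0.004,0],"rotation":[0,0,0]},
    {"claw":1,"translation":[0.022,0.004,0],"rotation":[0,-0.002,0]},
    {"claw":1,"translation":[0,0,0],"rotation":[0,0,0]},
    {"claw":1,"translation":[0,0,0],"rotation":[0,0,0]},
    {"claw":1,"translation":[0,0,0],"rotation":[0,0,0]},
    {"claw":1,"translation":[0,0,0],"rotation":[0,0,0]},
  ],
)

```text
time: 14.25
tcp_pos: [0.5299, 0.2263, 0.037]
eef_rot: [0.996, 0.092, 0.0, -0.0]
force: [-22.7, -4.5, 21.5]
finger_gap: 0.421
gripper_force: 30.0
```

```bash
python3 look.py s7 | head -1
python3 - <<'E'
from h import *
from scipy.spatial.transform import Rotation as R
x=R.from_quat(observe()['eef_rot']).as_matrix()
th=np.radians(10.4);ex=np.array([np.cos(th),np.sin(th),0]);print('pitch',-x[:,2]@ex)
E
```

```text
[0.52992414 0.22630672 0.03697353] [-22.70803099  -4.54651412  21.51074244] [-0.66820637  4.51263277 -0.16486776] 14.25
pitch -0.0009732161925673008
```

View pics/s7.png

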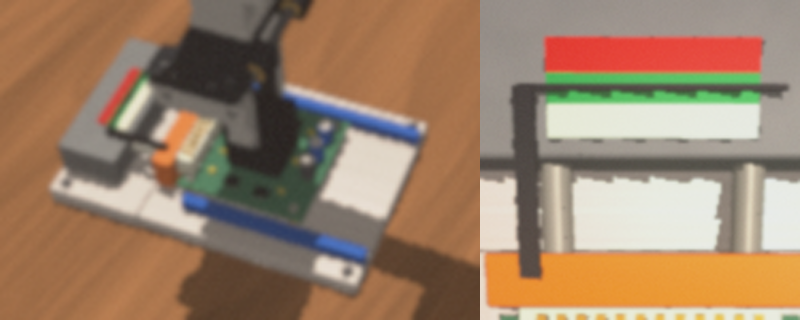

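The pointer stands mid-green (row 89 in the crop, green spans 73–103), the tool is vertical and the board is at its resting height. Hold for 3 s.

Emit:
arm_command(
  targets=[
    {"claw":1,"translation":[0,0,0],"rotation":[0,0,0]},
    {"claw":1,"translation":[0,0,0],"rotation":[0,0,0]},
    {"claw":1,"translation":[0,0,0],"rotation":[0,0,0]},
    {"claw":1,"translation":[0,0,0],"rotation":[0,0,0]},
    {"claw":1,"translation":[0,0,0],"rotation":[0,0,0]},
    {"claw":1,"translation":[0,0,0],"rotation":[0,0,0]},
    {"claw":1,"translation":[0,0,0],"rotation":[0,0,0]},
    {"claw":1,"translation":[0,0,0],"rotation":[0,0,0]},
    {"claw":1,"translation":[0,0,0],"rotation":[0,0,0]},
    {"claw":1,"translation":[0,0,0],"rotation":[0,0,0]},
    {"claw":1,"translation":[0,0,0],"rotation":[0,0,0]},
    {"claw":1,"translation":[0,0,0],"rotation":[0,0,0]},
  ],
)

```text
time: 15.85
tcp_pos: [0.53, 0.2263, 0.037]
eef_rot: [0.996, 0.092, 0.0, -0.0]
force: [-23.9, -5.1, 20.9]
finger_gap: 0.423
gripper_force: 30.0
```

Emit:
arm_command(
  targets=[
    {"claw":1,"translation":[0,0,0],"rotation":[0,0,0]},
    {"claw":1,"translation":[0,0,0],"rotation":[0,0,0]},
    {"claw":1,"translation":[0,0,0],"rotation":[0,0,0]},
    {"claw":1,"translation":[0,0,0],"rotation":[0,0,0]},
    {"claw":1,"translation":[0,0,0],"rotation":[0,0,0]},
    {"claw":1,"translation":[0,0,0],"rotation":[0,0,0]},
    {"claw":1,"translation":[0,0,0],"rotation":[0,0,0]},
    {"claw":1,"translation":[0,0,0],"rotation":[0,0,0]},
    {"claw":1,"translation":[0,0,0],"rotation":[0,0,0]},
    {"claw":1,"translation":[0,0,0],"rotation":[0,0,0]},
    {"claw":1,"translation":[0,0,0],"rotation":[0,0,0]},
    {"claw":1,"translation":[0,0,0],"rotation":[0,0,0]},
  ],
)

```text
time: 17.35
tcp_pos: [0.5299, 0.2263, 0.037]
eef_rot: [0.996, 0.092, 0.0, -0.0]
force: [-22.3, -4.0, 21.8]
finger_gap: 0.422
gripper_force: 30.0
```

```bash
python3 look.py s8 | grep -E '^(\[|255)'
```

```text
[0.52993735 0.22629497 0.03698758] [-22.32439063  -3.9886739   21.80816468] [-0.6758847   4.47253411 -0.19714562] 17.35
255 [(156, 147, 140), (155, 145, 141), (157, 147, 141), (157, 148, 141), (156, 147, 140), (157, 149, 142), (159, 148, 141), (158, 149, 142), (167, 134, 128), (225, 72, 63), (231, 67, 58), (232, 71, 60), (232, 70, 60), (232, 71, 61), (231, 72, 60), (232, 73, 60), (230, 80, 65), (153, 161, 91), (90, 192, 103), (90, 173, 95), (86, 85, 74), (72, 88, 62), (74, 123, 73), (91, 186, 102), (167, 217, 164)]
```

```bash
python3 -c "from station import finish_job; print(finish_job())"
```

```text
the job is handed in; nothing more can be done
None
```

The small green board is on the jig bed between the guides, pressed against the stop with the pointer about mid-green; it was held steady there for 3 s and handed in at about 17 s, still gripped and pressed, with the mug, bin and screwdriver untouched.

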